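Put the two paddles back in the hot-shop tool tray

TASK

The gaffer has finished with the two paddles lying on the scorched bench board: put each back in the steel tool tray, in the empty compartment made for it - the broad wooden one in the wide compartment, the slimmer graphite one in the narrower compartment at the other side of the jacks. Lay each flat on the tray floor, blade inside and handle out through the notch in the front wall; lay them down gently, do not drop them. Leave the jacks, wax, shears and cup-shaped wooden block where they lie.

Things in the scene. Friction and masses are not known exactly. Their poses are not given: they have to be found in the camera images.
- tool_tray: Fixed plain steel tray, 158 (x) by 246 (y) by 28 mm high; walls and floor 4 mm. Origin: centre of underside, on the bench; z up; front (handles come out) faces -x. Three compartments side by side in y, 150 mm long in x, 24 mm deep: wide at -y (98 mm), middle (60 mm, holds the jacks), narrow at +y (72 mm). Stands left or right of the robot's middle, turned up to 0.3 rad.
- wide_bay (a point): Centre of the wide compartment's floor (98 mm wide, 150 mm long inside), 4 mm above the bench; x points to the back wall, z up. The front wall, at -x, has a notch 46 mm wide in its middle, open down to the floor, for the handle. The paddles are longer than the compartments, so each lies flat only with its handle through its notch.
- narrow_bay (a point): Centre of the narrow empty compartment's floor (72 mm wide, 150 mm long inside), 4 mm above the bench; x points to the back wall, z up. The front wall, at -x, has a notch 40 mm wide in its middle, open down to the floor, for the handle.
- bench_board: Dark scorched wooden board, fixed, 320 mm (x) by 340 mm (y), 12 mm thick, on which both paddles and the wax lie. Origin: centre of its underside, on the bench; z up. It lies on the other side from the tray.
- wide_paddle_mid (a point): Broad wooden paddle, loose, 195 mm long, 16 mm thick: blade 85 long, 80 wide; flat-sided handle 110 long, 26 wide. The point is half-way along and half-way up (8 mm), on the handle 12.5 mm behind the blade; x points to the blade, z up. 80 to 140 g, balances about 26 mm ahead of this point. Starts flat, crosswise on the board.
- wide_paddle_blade (a point): Centre of the blade of the wooden paddle: 55 mm along x from wide_paddle_mid, half-way up; same axes.
- narrow_paddle_mid (a point): Slim paddle, loose, 195 mm long, 18 mm thick: dark graphite blade 85 long, 56 wide; flat-sided wooden handle 110 long, 22 wide. The point is half-way along and half-way up (9 mm), on the handle 12.5 mm behind the blade; x points to the blade, z up. 120 to 210 g, balances about 39 mm ahead of this point. Starts flat, crosswise on the board; either paddle may be nearer the robot.
- narrow_paddle_blade (a point): Centre of the graphite blade: 55 mm along x from narrow_paddle_mid, half-way up; same axes.
- wide_paddle: The wooden paddle itself; origin 8 mm under wide_paddle_mid, same axes.
- narrow_paddle: The graphite paddle itself; origin 9 mm under narrow_paddle_mid, same axes.
- jacks: Steel jacks (big spring tongs with two tapered blades, 215 mm long, 42 mm wide, 20 mm high) lying loose in the tray's middle compartment, bow end out at the front. Origin: centre of the underside. To be left alone.
- wax_cake: Round cake of beeswax, 60 mm across, 22 mm high, loose on the board beyond the paddles' handle ends. Origin: centre of the underside. To be left alone.
- shears: Steel shears with two finger loops, about 230 mm long, 11 mm high, lying loose at the left end of the bench. Origin: underside, mid-length. To be left alone.
- wood_block: Dark wooden cup with a straight handle, cup 96 mm across and 50 mm high, handle 150 mm, loose at the right end of the bench. Origin: under the cup's centre; handle to its -x. To be left alone.
Things that resemble listed ones, but are neither listed nor needed, are in the scene too. Leave any turquoise look-alike of the wide_paddle alone.

How it is judged:
At the end, for the whole second after the job is handed in: Both paddles at rest, flat (0.06 rad, at most 4 mm raised) on the tray floor: wooden one in the wide, graphite one in the narrow compartment, blade inside (centre within 37 mm of the compartment's centre lengthwise), handle out at the front, within 18 mm of the compartment's middle line (x of wide_paddle_blade in the frame of wide_bay between -0.037 and 0.037 m and x of wide_paddle_mid in the frame of wide_bay below 0 m and y of wide_paddle_blade in the frame of wide_bay between -0.018 and 0.018 m and z of each of wide_paddle_blade, wide_paddle_mid in the frame of wide_bay below 0.012 m and y of wide_paddle_mid in the frame of wide_bay between -0.018 and 0.018 m and angle between the z axis of wide_paddle_mid and the z axis of wide_bay, either way round below 0.06 rad and linear speed of each of wide_paddle, narrow_paddle below 0.02 m/s and x of narrow_paddle_blade in the frame of narrow_bay between -0.037 and 0.037 m and x of narrow_paddle_mid in the frame of narrow_bay below 0 m and y of narrow_paddle_blade in the frame of narrow_bay between -0.018 and 0.018 m and z of each of narrow_paddle_blade, narrow_paddle_mid in the frame of narrow_bay below 0.013 m and y of narrow_paddle_mid in the frame of narrow_bay between -0.018 and 0.018 m and angle between the z axis of narrow_paddle_mid and the z axis of narrow_bay, either way round below 0.06 rad); the robot touches nothing.
It fails at once if the wooden paddle is dropped: it moves faster than 0.6 m/s (a fall of about 18 mm) with no finger on it (linear speed of wide_paddle above 0.6 m/s and contact force between the fingers and wide_paddle below 0.1 N).
It fails at once if the graphite paddle is dropped: it moves faster than 0.6 m/s (a fall of about 18 mm) with no finger on it (linear speed of narrow_paddle above 0.6 m/s and contact force between the fingers and narrow_paddle below 0.1 N).
It fails at once if the jacks, wax, shears or wooden block are moved by more than 25 mm (distance of any of jacks, wax_cake, shears, wood_block from where it was at the start of the episode above 0.025 m).
It also fails if it takes over 64 s, if anything falls off the work surface, if the arm or the gripper's body presses on something with over 40 N, if the wrist force passes 120 N, or if a joint passes its speed limit or range.

ROBOT

A 6-joint arm with a two-finger parallel gripper is mounted at the origin on the work surface. World frame = base frame: x ahead of the robot, y to its left, z up, the work surface at z = 0. Lengths are in m, angles in rad, forces in N, time in s.
With the tool pointing down it reaches from about 0.275 to 0.725 m from the base axis. Payload 5.6 kg.
Tool frame: the origin (TCP) lies between the finger pads; the fingertips stand 14 mm ahead of it and the grasp point (between the pads) lies 5 mm behind it (ctrl.tips_ahead is the distance from the TCP to the fingertips, in m); y points along the fingers, x is the direction in which the jaws open and shut, and the axes are right-handed (so a half turn about y gives the same grasp; the last joint's range is limited). The gripper opens to 85 mm and grips with 20 to 120 N. Pads are 22 mm wide; open, the fingers measure 114 mm over their backs; the gripper's body (76 mm by 85 mm) begins 54 mm behind the grasp point. The pads swing forward as they close: fully open they stand 13 mm farther back than shut.
Start: joints at [0.285, 0.255, 0.108, 0, -1.424, -0.285], TCP at [0.55, 0, 0.245] pointing down, gripper open.
Joint ranges: [-2.95, 2.95], [-1.21, 1.97], [-1.09, 1.5], [-2.87, 1.71], [-2.94, -0.07], [-3.05, 3.05]. Speed limits (rad/s): [2.57, 2.57, 3.14, 3.14, 3.14, 3.14].

INTERFACE

Orientations are given as [roll, pitch, yaw] about the fixed x, y, z axes, in that order (R = Rz(yaw) Ry(pitch) Rx(roll)).
In Python, from station import ctrl gives the robot as it stands. The module is installed in compiled form; this text tells all that it offers.
- The arm moves only by the shell command python3 -m pendant 'ROWS' [OPENING] [FORCE]. ROWS is text: rows parted by semicolons, each of 6 numbers parted by spaces: the shift along the tool's x, y, z in m, then the turn, a rotation vector about the tool's x, y, z in degrees. A call has 1 to 10 rows; each row shifts and turns the commanded pose from where the row before left it, along the tool's axes as they then stand; what a row does not reach is not made up. A row lasts 1/8 s, in which the tool goes at most 62.5 mm and 10.7 degrees, less where a joint would pass 70% of its speed; a pose out of reach is approached as far as the arm can. A call with a gripper value outside its range is refused whole. OPENING is the gripper's target within -1 to 1 (fully open at 1, half-way at 0, shut at -1), set as the call begins (- or left out, the last holds). The fingers move at their own pace and stop on an object; FORCE is the grip in N (left out, the last holds). Time passes only in rows, so rows that do not move let the fingers close. It gives the time, the measured TCP pose, the force and the opening at its end, in the units of the state.
- ctrl.get_state(): the state, without advancing time (a new reading comes with each control period).
- ctrl.snapshot(name): name is "scene" or "side" or "wrist"; returns the picture (420x560x3 uint8, blue, green, red); there is no depth.
- ctrl.camera_params(name): a dict with "K" (3x3 intrinsics, pixels), "R" (3x3) and "t" (3): a world point X has camera coordinates R X + t. Camera axes: x right, y down, z forward; pixel columns grow to the right and rows downward; lengths in m; the calibration is good to about 2 mm. A picture is of the moment at which its call begins: read the wrist's pose just before it. camera_params takes no time and is no camera call; for the wrist camera it gives the pose at the moment of the call.
- ctrl.job_done(): hands the job in, once; it reports no verdict.
The state is a dict: "t": time; "joints": joint angles; "joint_velocities": joint speeds; "effort": joint torques, N m; "eef_pos": TCP position; "ee_rot": TCP orientation; "force": force on the tool from outside, world axes, zero at the start; "moment": the same for the moment, N m; "width": finger opening in m.
Only numpy, scipy, OpenCV 4.12 (cv2) and the standard library are available. Lean on these libraries where they do the work, as an engineer would, in place of code of your own. Each camera call takes 0.05 s, during which the arm holds its last target.

## Working session

There is one attempt and no reset: what is moved stays moved. The work goes in short steps, Python scripts to look and compute and a shell command to move; the robot and the scene stay as the last step left them, time stands still between calls to the robot, and variables do not carry over. Pictures are saved under pics/ and viewed, and the job is handed in when it is done.

```bash
mkdir -p pics
python3 - <<'E'
from station import ctrl
import cv2
for n in ("scene","side","wrist"):
    cv2.imwrite(f"pics/{n}0.png",ctrl.snapshot(n))
    p=ctrl.camera_params(n); print(n,p["K"].round(1).tolist(),(-p["R"].T@p["t"]).round(3),p["R"].round(3).tolist())
s=ctrl.get_state(); print(s)
E
```

```text
scene [[379.5, 0.0, 273.2], [0.0, 379.5, 208.2], [0.0, 0.0, 1.0]] [ 1.195 -0.058  0.821] [[0.127, 0.992, -0.018], [0.697, -0.102, -0.709], [-0.705, 0.077, -0.704]]
side [[458.1, 0.0, 282.8], [0.0, 458.1, 206.1], [0.0, 0.0, 1.0]] [-0.469 -1.019  1.02 ] [[0.748, -0.663, 0.013], [-0.383, -0.448, -0.808], [0.542, 0.6, -0.589]]
wrist [[310.8, 0.0, 279.2], [0.0, 310.8, 209.6], [0.0, 0.0, 1.0]] [ 0.55  -0.065  0.372] [[-1.0, 0.002, 0.001], [0.002, 0.966, 0.259], [-0.001, 0.259, -0.966]]
{'t': 0.15, 'joints': array([ 2.84573370e-01,  2.55659957e-01,  1.07337430e-01, -3.21217974e-04,
       -1.42388171e+00, -2.84616302e-01]), 'joint_velocities': array([ 0.00178354, -0.00131598,  0.0039434 ,  0.00092477,  0.00170365,
        0.00073443]), 'effort': array([-1.13390255e-03, -3.86942518e+01,  2.38082260e+01,  5.36670327e+00,
       -4.55894769e-03,  1.90294440e-05]), 'eef_pos': array([5.49676647e-01, 3.25505694e-05, 2.44596860e-01]), 'ee_rot': array([-1.57070591e+00, -1.44048476e-03,  3.14150241e+00]), 'force': array([-0.3261461 , -0.27118441,  0.61428528]), 'moment': array([-0.00462177,  0.03149874, -0.03034175]), 'width': 0.08554819087350114}
```

View pics/scene0.png

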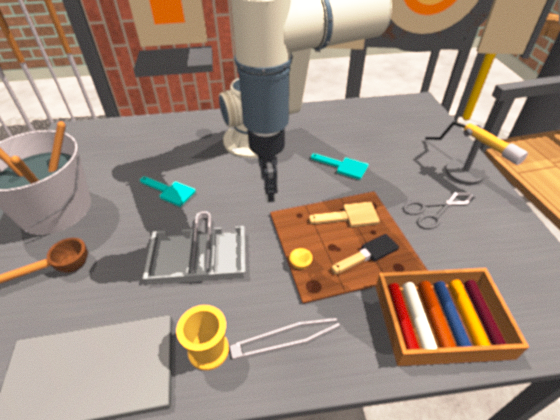

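View pics/side0.png

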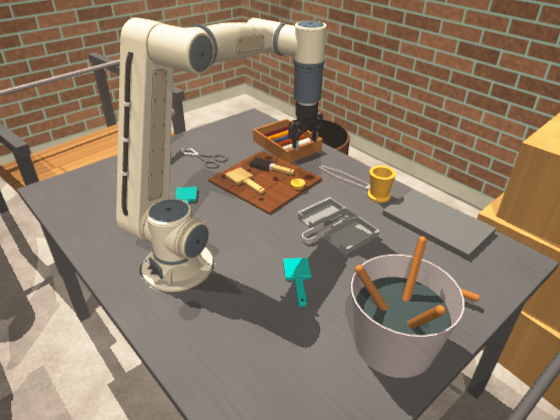

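View pics/wrist0.png

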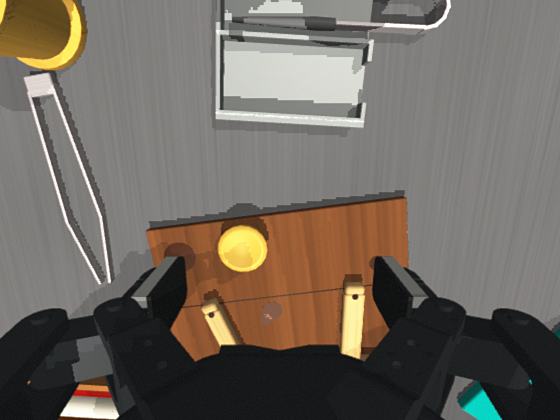

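```bash
cat > h.py <<'E'
from station import ctrl
import cv2, numpy as np
def ray(P,px,z):
    K,R,t=P["K"],P["R"],P["t"]
    px=np.atleast_2d(np.asarray(px,float)); c=-R.T@t
    d=np.c_[px,np.ones(len(px))]@np.linalg.inv(K).T@R
    return c+d*((z-c[2])/d[:,2])[:,None]
def snap(n,name):
    P=ctrl.camera_params(n); s=ctrl.get_state(); im=ctrl.snapshot(n)
    cv2.imwrite("pics/"+name+".png",im); return im,P,s
E
python3 - <<'E'
from h import *
P=ctrl.camera_params("scene")
for n,p,z in [("tray FL(robot,-y)",(151,231),.028),("tray FR",(243,228),.028),("tray back -y",(145,281),.028),("back +y",(244,273),.028),
 ("wide handle end",(310,218),.028),("wide blade far",(378,212),.028),("narrow handle end",(333,270),.03),("narrow blade far",(395,240),.03),("wax",(301,257),.034),
 ("board",(271,207),.012),("board",(375,194),.012),("board",(307,300),.012),("shears",(440,208),.005),("teal",(170,190),.01),("teal2",(340,165),.01)]:
    print(n,ray(P,p,z)[0].round(3))
im=cv2.imread("pics/scene0.png")[180:320,130:440]
cv2.imwrite("pics/crop0.png",cv2.resize(im,None,fx=2.5,fy=2.5,interpolation=cv2.INTER_CUBIC))
E
```

```text
tray FL(robot,-y) [ 0.442 -0.323  0.028]
tray FR [ 0.468 -0.065  0.028]
tray back -y [ 0.611 -0.321  0.028]
back +y [ 0.622 -0.074  0.028]
wide handle end [0.456 0.129 0.028]
wide blade far [0.461 0.329 0.028]
narrow handle end [0.645 0.15  0.03 ]
narrow blade far [0.572 0.34  0.03 ]
wax [0.596 0.077 0.034]
board [0.379 0.025 0.012]
board [0.369 0.353 0.012]
board [0.711 0.072 0.012]
shears [0.45  0.53  0.005]
teal [ 0.253 -0.286  0.01 ]
teal2 [0.209 0.283 0.01 ]
```

View pics/crop0.png

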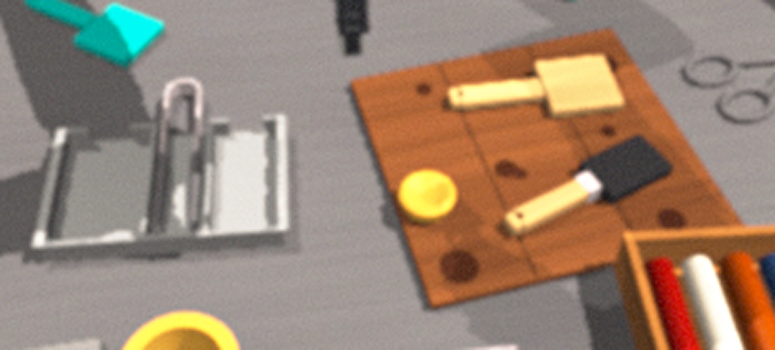

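The tan wooden paddle is at (345,213) and the graphite one at (365,252). The two turquoise paddles, at (170,190) and (340,165), are look-alikes to leave alone. The tray is at (197,250), with its open front towards the robot. I'll take a closer look at the tray with the wrist camera, then the board.

```bash
python3 -m pendant '0 -0.018 0.045 0 0 0;0 -0.018 0.045 0 0 0;0 -0.018 0.045 0 0 0;0 0 0 0 0 0;0 0 0 0 0 0'
python3 - <<'E'
from h import *
im,P,s=snap("wrist","tray1"); np.savez("tray1.npz",**P); print(s["t"],s["eef_pos"],s["ee_rot"])
E
python3 -m pendant '0.005 0 -0.052 0 0 0;0.005 0 -0.052 0 0 0;0.005 0 -0.052 0 0 0;0.005 0 -0.052 0 0 0;0.005 0 -0.052 0 0 0;0.005 0 -0.052 0 0 0;0.005 0 -0.052 0 0 0;0.005 0 -0.052 0 0 0;0 0 0 0 0 0;0 0 0 0 0 0'
python3 - <<'E'
from h import *
im,P,s=snap("wrist","board1"); np.savez("board1.npz",**P); print(s["t"],s["eef_pos"],s["ee_rot"])
E
```

```text
t: 0.78
eef_pos: [0.5498, -0.1348, 0.2986]
ee_rot: [-1.571, -0.001, 3.141]
force: [0.4, 0.0, -0.0]
width: 0.0855
0.775 [ 0.54978846 -0.13477197  0.29857321] [-1.57141924e+00 -1.06844484e-03  3.14106078e+00]
t: 2.08
eef_pos: [0.5093, 0.2816, 0.2988]
ee_rot: [-1.57, -0.001, -3.14]
force: [-0.5, -0.5, -0.3]
width: 0.0857
2.075 [0.50931387 0.28164011 0.29878497] [-1.56992156e+00 -7.40154739e-04 -3.13973876e+00]
```

View pics/tray1.png

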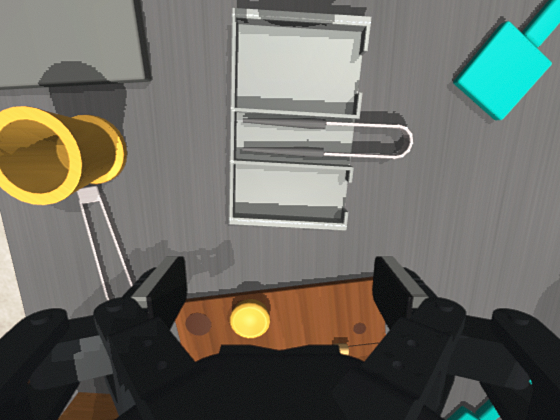

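View pics/board1.png

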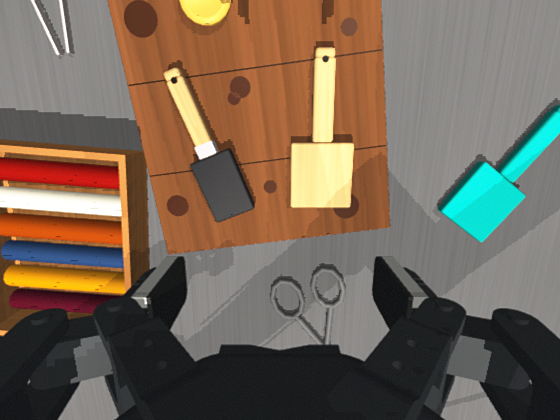

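The board view shows the wooden paddle, with its handle end at (325,50) and blade at (322,175). The graphite paddle's handle end is at (174,72) and its blade at (222,185). The tray view shows outer corners near (234,10), (370,17), (347,229) and (230,222). Next I'll measure these precisely.

Run:
```python
from h import *
im=cv2.imread("pics/board1.png"); P=dict(np.load("board1.npz"))
hsv=cv2.cvtColor(im,cv2.COLOR_BGR2HSV)
print("hsv wood",hsv[175,322],hsv[100,325],hsv[110,187],"black",hsv[185,222],"board",hsv[120,270])
tan=((hsv[...,2]>170)&(hsv[...,0]>12)&(hsv[...,0]<30)&(hsv[...,1]>50)&(hsv[...,1]<170)).astype(np.uint8)
blk=(hsv[...,2]<75).astype(np.uint8)
sub=np.zeros_like(tan); sub[30:235,150:375]=1
blk2=blk.copy()*0; blk2[140:230,185:260]=blk[140:230,185:260]
for nm,m in (("tan",tan*sub),("blk",blk2)):
    n,l,st,c=cv2.connectedComponentsWithStats(m)
    for i in range(1,n):
        if st[i,4]>300:
            cn=max(cv2.findContours((l==i).astype(np.uint8),cv2.RETR_EXTERNAL,cv2.CHAIN_APPROX_NONE)[0],key=len)[:,0]
            print(nm,st[i],c[i].round(1))
            W=ray(P,cn,.028 if (nm=="tan" and c[i][0]>280) else .030)[:,:2].astype(np.float32)
            r=cv2.minAreaRect(W); b=cv2.boxPoints(r); print("  rect c",np.round(r[0],4),"size",np.round(r[1],4),"ang",round(r[2],2),b.round(3).tolist())
v=im.copy(); v[tan*sub>0]=(0,255,0); v[blk2>0]=(255,0,255)
a=cv2.resize(v[20:240,140:380],None,fx=2.5,fy=2.5,interpolation=cv2.INTER_NEAREST); cv2.imwrite("pics/boardm.png",a)
t=cv2.imread("pics/tray1.png")[0:240,215:425]; cv2.imwrite("pics/trayc.png",cv2.resize(t,None,fx=2.5,fy=2.5,interpolation=cv2.INTER_CUBIC))
```

```text
hsv wood [ 27  88 255] [ 28  76 255] [ 23 102 253] black [10 10 80] board [ 12 168 173]
tan [ 290   47   64  161 5918] [322.  148.7]
  rect c [0.4553 0.2237] size [0.1926 0.0794] ang 89.83 [[0.41499999165534973, 0.12800000607967377], [0.4950000047683716, 0.12700000405311584], [0.4950000047683716, 0.3199999928474426], [0.41600000858306885, 0.3199999928474426]]
tan [ 163   68   48   79 1346] [186.5 107.4]
  rect c [0.6221 0.1946] size [0.0216 0.0915] ang 21.6 [[0.5950000286102295, 0.2329999953508377], [0.6290000081062317, 0.14800000190734863], [0.6489999890327454, 0.15600000321865082], [0.6150000095367432, 0.2409999966621399]]
blk [ 190  148   64   71 1065] [216.4 170.8]
  rect c [0.5846 0.2877] size [0.0634 0.0869] ang 17.85 [[0.5410000085830688, 0.3190000057220459], [0.5680000185966492, 0.2370000034570694], [0.628000020980835, 0.25600001215934753], [0.6010000109672546, 0.33899998664855957]]
```

View pics/boardm.png

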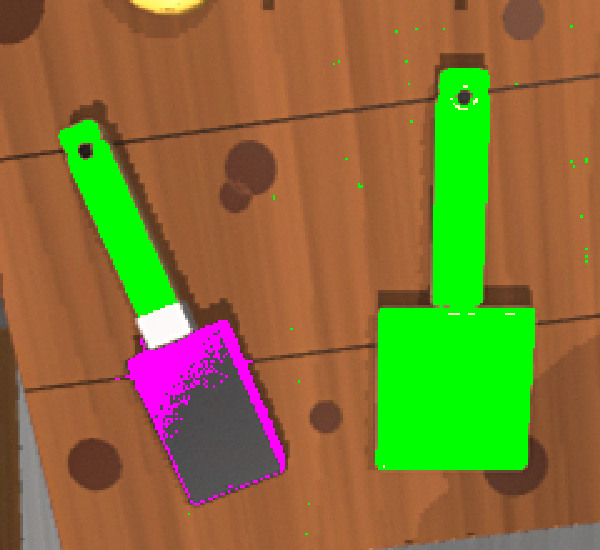

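View pics/trayc.png

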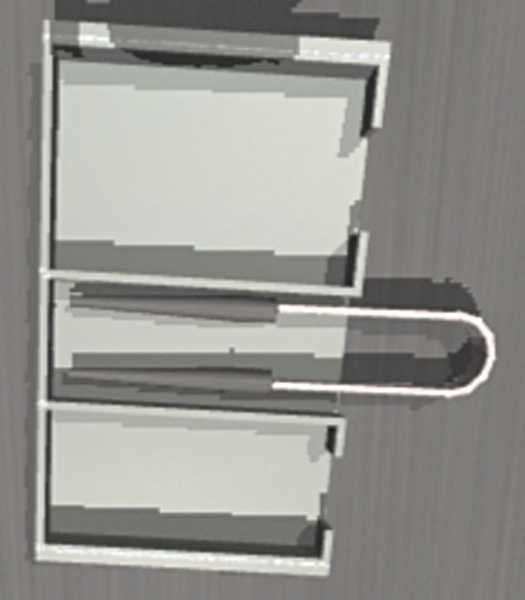

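Run:
```python
from h import *
P=dict(np.load("board1.npz"))
f=lambda p:np.array(p)/2.5+[140,20]
def yaw(a,b): d=b-a; return np.degrees(np.arctan2(d[1],d[0]))
for nm,z,e,b in (("wide",.028,(464.5,69),(451.5,469)),("narrow",.030,(80,128),(239,485))):
    A,B=ray(P,[f(e),f(b)],z)[:,:2]; print(nm,A.round(4),B.round(4),"len",np.linalg.norm(B-A).round(4),"mid",((A+B)/2).round(4),"yaw",yaw(A,B).round(2))
# handle edges
for nm,z,q in (("wideH",.028,[(441,80),(489,80),(431,300),(483,300)]),("wideB",.028,[(379,315),(534,315),(376,465),(527,465)]),("narH",.03,[(73,150),(107,150),(134,300),(169,300)])):
    W=ray(P,[f(p) for p in q],z)[:,:2]; a=(W[0]+W[1])/2;b=(W[2]+W[3])/2; print(nm,a.round(4),b.round(4),yaw(a,b).round(2),"w",np.linalg.norm(W[0]-W[1]).round(4),np.linalg.norm(W[2]-W[3]).round(4))
P=dict(np.load("tray1.npz")); g=lambda p:np.array(p)/2.5+[215,0]
pts=dict(bm=(46,20),fm=(390,43),fp=(329,573),bp=(37,560),nw1=(376,126),nw2=(361,232),nn1=(340,455),nn2=(327,531),d1b=(46,273),d1f=(360,292),d2b=(43,405),d2f=(340,422))
W={k:ray(P,g(v),.028)[0,:2] for k,v in pts.items()}
for k,v in W.items(): print(k,v.round(4))
c=(W["bm"]+W["fm"]+W["fp"]+W["bp"])/4
print("c",c.round(4),"front len",np.linalg.norm(W["fm"]-W["fp"]),"back",np.linalg.norm(W["bm"]-W["bp"]),"sides",np.linalg.norm(W["bm"]-W["fm"]),np.linalg.norm(W["bp"]-W["fp"]))
for a,b in (("fm","bm"),("fp","bp"),("d1f","d1b"),("d2f","d2b")): print(yaw(W[a],W[b]).round(2))
for a,b in (("fm","fp"),("bm","bp")): print(yaw(W[a],W[b]).round(2)-90)
```

```text
wide [0.4552 0.1281] [0.4546 0.3207] len 0.1926 mid [0.4549 0.2244] yaw 90.17
narrow [0.636  0.1539] [0.5673 0.329 ] len 0.1881 mid [0.6016 0.2414] yaw 111.43
wideH [0.4548 0.1328] [0.4549 0.2332] 89.95 w 0.0224 0.0261
wideB [0.4549 0.2406] [0.4547 0.3185] 90.13 w 0.078 0.0799
narH [0.6321 0.1635] [0.6074 0.2332] 109.53 w 0.0162 0.0174
bm [ 0.6012 -0.3285]
fm [ 0.445 -0.319]
fp [ 0.459 -0.065]
bp [ 0.6164 -0.0727]
nw1 [ 0.449  -0.2846]
nw2 [ 0.453  -0.2381]
nn1 [ 0.4568 -0.1294]
nn2 [ 0.4614 -0.0885]
d1b [ 0.6056 -0.2196]
d1f [ 0.4517 -0.2104]
d2b [ 0.6097 -0.1555]
d2f [ 0.4578 -0.1465]
c [ 0.5304 -0.1963] front len 0.25439396544586557 back 0.25625643120444525 sides 0.1564476862042361 0.15750529158222065
-3.5
-2.82
-3.43
-3.4
-3.1599999999999966
-3.4000000000000057
```

```bash
python3 - <<'E'
from h import *
print("tips",ctrl.tips_ahead)
P=dict(np.load("board1.npz")); f=lambda p:np.array(p)/2.5+[140,20]
print("narrow blade/handle junction",ray(P,f((179,341)),.030))
E
python3 -m pendant '0.0136 0.04 0.0159 0 0 0;0.0136 0.05 0.0159 0 0 0;0.0136 0.05 0.0159 0 0 0;0.0136 0.04 0.0159 0 0 0;0 0.03 0 0 0 0;0 0 0 0 0 0;0 0 0 0 0 0' 0.29
python3 - <<'E'
from h import *
print("tips",ctrl.tips_ahead)
snap("wrist","w1"); snap("side","s1")
E
```

```text
tips 0.014
narrow blade/handle junction [[0.59484861 0.25338316 0.03      ]]
t: 3.0
eef_pos: [0.4567, 0.2176, 0.0909]
ee_rot: [-1.572, 0.002, 3.141]
force: [0.3, 0.3, 0.5]
width: 0.0551
tips 0.014
```

View pics/w1.png

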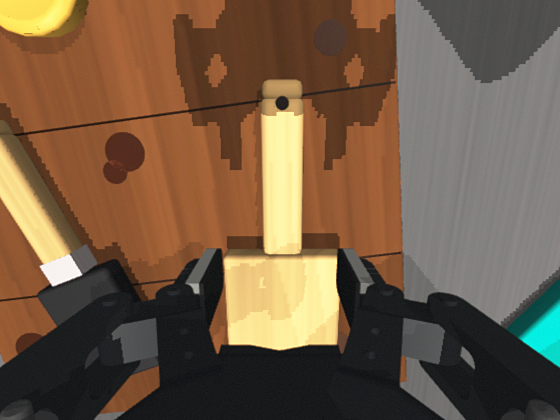

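```bash
python3 -m pendant '0.001 0.02 0 0 0 0;0 0.02 0 0 0 0;0 0.014 0 0 0 0;0 0.003 0 0 0 0;0 0 0 0 0 0;0 0 0 0 0 0' -0.05
python3 - <<'E'
from h import *
snap("wrist","w2"); 
im,P,s=snap("side","s2")
K=P["K"]; c=P["R"]@s["eef_pos"]+P["t"]; u,v=(K@c)[:2]/c[2]; print(u,v)
u,v=int(u),int(v); cv2.imwrite("pics/s2c.png",cv2.resize(im[v-50:v+40,u-60:u+60],None,fx=6,fy=6,interpolation=cv2.INTER_CUBIC))
E
```

```text
t: 3.85
eef_pos: [0.4551, 0.2178, 0.033]
ee_rot: [-1.572, 0.001, -3.141]
force: [0.0, 0.2, 0.3]
width: 0.0405
247.1940828213967 178.6387230890031
```

View pics/w2.png

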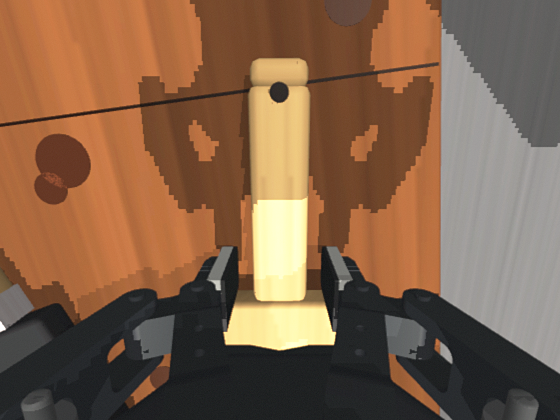

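View pics/s2c.png

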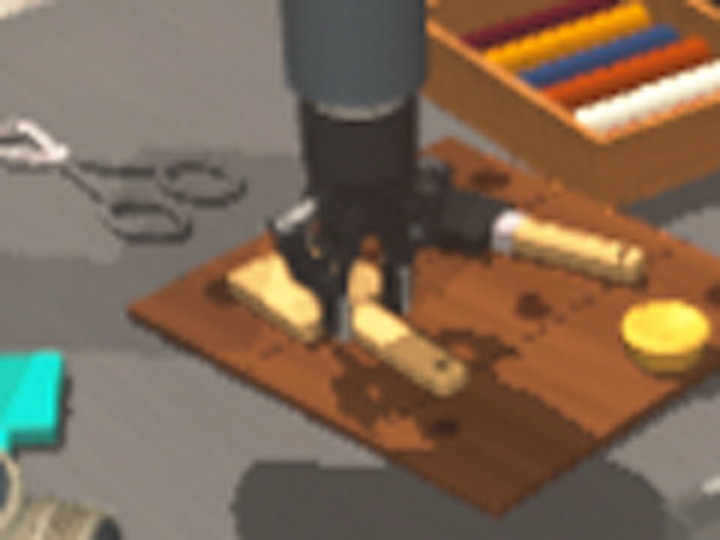

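The fingers straddle the handle evenly, with pads at columns 235 and 325 and the handle spanning 255–308. I'll lower slightly and grip.

```bash
python3 -m pendant '0 0.004 0 0 0 0;0 0 0 0 0 0;0 0 0 0 0 0' - 
python3 -m pendant '0 0 0 0 0 0;0 0 0 0 0 0;0 0 0 0 0 0;0 0 0 0 0 0;0 0 0 0 0 0;0 0 0 0 0 0' -1 90
python3 - <<'E'
from h import *
s=ctrl.get_state(); print(s["force"],s["width"],s["moment"])
E
```

```text
t: 4.32
eef_pos: [0.4546, 0.2174, 0.0282]
ee_rot: [-1.571, -0.0, 3.142]
force: [-0.5, -0.4, 0.7]
width: 0.0403
t: 5.08
eef_pos: [0.4548, 0.2176, 0.0288]
ee_rot: [-1.571, 0.001, -3.141]
force: [-2.0, -0.7, 5.8]
width: 0.0234
[-2.03460374 -0.69560847  5.84343962] 0.023442827863688842 [-0.21739922  0.5796399  -0.0116999 ]
```

```bash
python3 -m pendant '0 -0.008 0 0 0 0;0 -0.02 0 0 0 0;0 -0.04 0 0 0 0;0 -0.04 0 0 0 0;0 0 0 0 0 0;0 0 0 0 0 0'
python3 - <<'E'
from h import *
snap("wrist","w3"); 
im,P,s=snap("side","s3"); print(s["force"],s["width"],s["moment"])
K=P["K"]; c=P["R"]@s["eef_pos"]+P["t"]; u,v=(K@c)[:2]/c[2]
u,v=int(u),int(v); cv2.imwrite("pics/s3c.png",cv2.resize(im[v-50:v+50,u-60:u+60],None,fx=6,fy=6,interpolation=cv2.INTER_CUBIC))
E
```

```text
t: 5.82
eef_pos: [0.4539, 0.2172, 0.1356]
ee_rot: [-1.571, -0.001, 3.141]
force: [-0.5, 0.6, -2.2]
width: 0.0236
[ 0.41413227  0.1649025  -0.57533703] 0.023709192065333288 [-0.09585689 -0.00380784 -0.02331882]
```

View pics/w3.png

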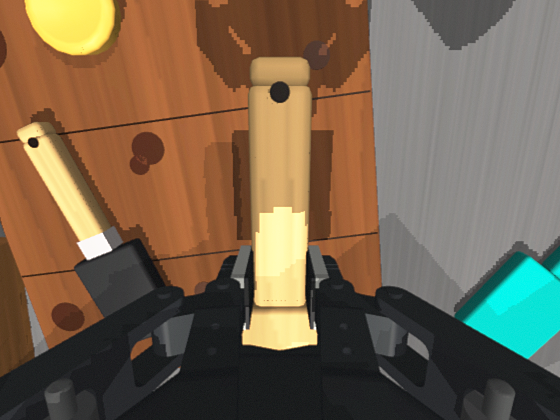

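View pics/s3c.png

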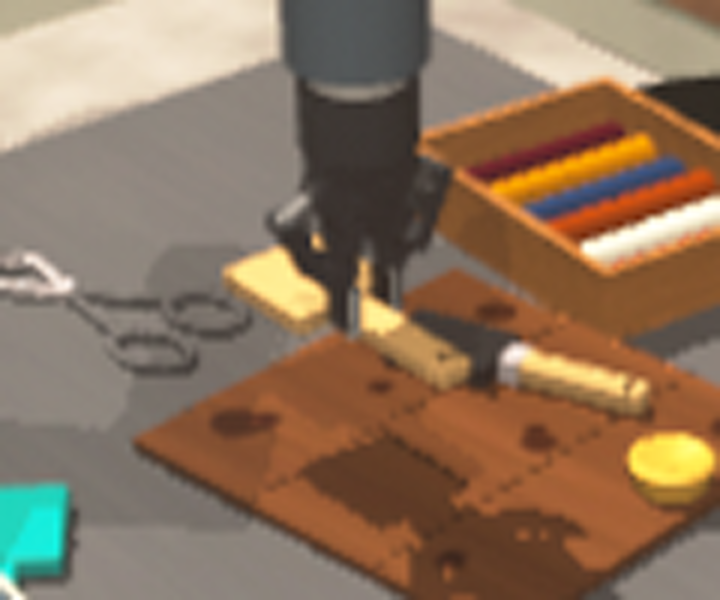

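The wooden paddle is held level and centred; its hole is at (280,92), the same as before the lift. Now I'll carry it over the wide bay and rotate.

```bash
python3 -m pendant '-0.003 0 0.06 0 0 0;-0.003 0 0.06 0 0 0;-0.003 0 0.06 0 0 0;-0.003 0 0.06 0 0 0;-0.003 0 0.06 0 0 0;-0.003 0 0.06 0 0 0;-0.003 0 0.06 0 0 0;-0.002 0 0.06 0 0 0;0 0 0 0 0 0'
python3 -m pendant '0 0 0 0 10.4 0;0 0 0 0 10.4 0;0 0 0 0 10.4 0;0 0 0 0 10.4 0;0 0 0 0 10.4 0;0 0 0 0 10.4 0;0 0 0 0 10.4 0;0 0 0 0 10.4 0;0 0 0 0 10.2 0;0 0 0 0 0 0'
python3 -m pendant '0 0 0 0 0 0'
python3 - <<'E'
from h import *
im,P,s=snap("wrist","w4"); np.savez("w4.npz",**P)
snap("scene","c4"); snap("side","s4")
E
```

```text
t: 7.05
eef_pos: [0.4763, -0.2661, 0.1344]
ee_rot: [-1.571, -0.003, 3.136]
force: [-0.2, 0.7, -1.1]
width: 0.0237
t: 8.3
eef_pos: [0.4771, -0.2618, 0.1353]
ee_rot: [-1.569, -0.001, 1.514]
force: [1.1, -0.4, -1.6]
width: 0.0234
t: 8.43
eef_pos: [0.4774, -0.2622, 0.1357]
ee_rot: [-1.57, -0.0, 1.515]
force: [-0.2, -0.1, -1.6]
width: 0.0239
```

View pics/w4.png

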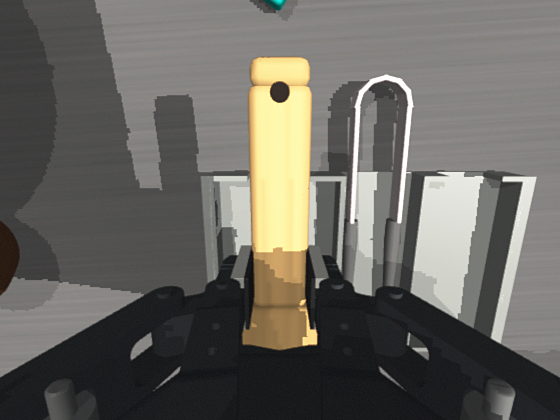

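View pics/c4.png

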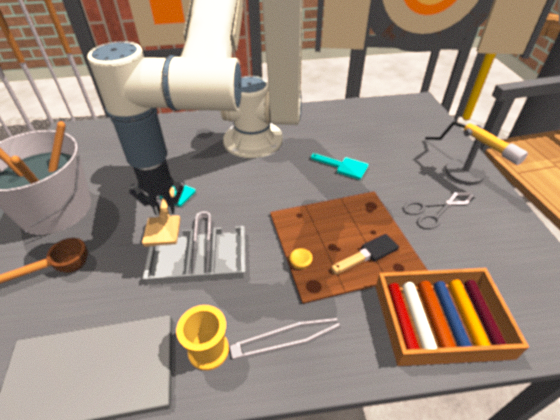

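Run:
```python
from h import *
im=cv2.imread("pics/w4.png"); cv2.imwrite("pics/w4c.png",cv2.resize(im[150:260,190:390],None,fx=4,fy=4,interpolation=cv2.INTER_CUBIC))
```

```text
(no output)
```

View pics/w4c.png

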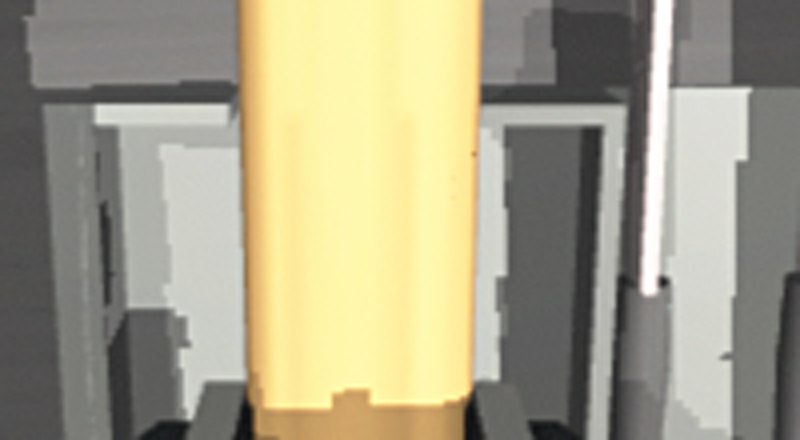

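Run:
```python
from h import *
P=dict(np.load("w4.npz")); g=lambda p:np.array(p)/4+[190,150]
for n,p in dict(outer=(45,106),inner=(93,106),notchL=(232,112),frontRstart=(484,112),d1in=(603,125),d1out=(622,106)).items(): print(n,ray(P,g(p),.028)[0].round(4))
b=np.array([.527,-.266]);a=-.059;u=np.array([np.cos(a),np.sin(a)]);v=np.array([-u[1],u[0]])
for p in [(45,106),(93,106),(232,112),(484,112),(603,125),(622,106)]:
    d=ray(P,g(p),.028)[0,:2]-b; print((d@u).round(4),(d@v).round(4))
s=ctrl.get_state(); d=s["eef_pos"][:2]-b; print("tcp",d@u,d@v, s["ee_rot"])
```

```text
outer [ 0.4456 -0.3193  0.028 ]
inner [ 0.4461 -0.3102  0.028 ]
notchL [ 0.4488 -0.2838  0.028 ]
frontRstart [ 0.4516 -0.2358  0.028 ]
d1in [ 0.4554 -0.2131  0.028 ]
d1out [ 0.4519 -0.2095  0.028 ]
-0.0781 -0.058
-0.0781 -0.0489
-0.077 -0.0224
-0.0771 0.0257
-0.0746 0.0486
-0.0783 0.052
tcp -0.049581547966286284 0.0006337931359715296 [-1.57048575e+00 -8.16148665e-05  1.51329195e+00]
```

The bay's inner walls measure −48.9 and +48.6 mm about my bay centre line, so the alignment is confirmed. Lowering now.

```bash
python3 -m pendant '0 0.03 0 0 0 0;0 0.03 0 0 0 0;0 0.025 0 0 0 0;0 0.015 0 0 0 0;0 0.008 0 0 0 0;0 0.003 0 0 0 0;0 0 0 0 0 0;0 0 0 0 0 0'
python3 - <<'E'
from h import *
im,P,s=snap("wrist","w5"); np.savez("w5.npz",**P); print(s["eef_pos"],s["force"])
E
```

```text
t: 9.57
eef_pos: [0.4781, -0.2627, 0.026]
ee_rot: [-1.572, 0.0, 1.512]
force: [-0.4, 0.7, -0.8]
width: 0.0235
[ 0.47810364 -0.26274589  0.0260039 ] [-0.40357314  0.65299454 -0.75946196]
```

View pics/w5.png

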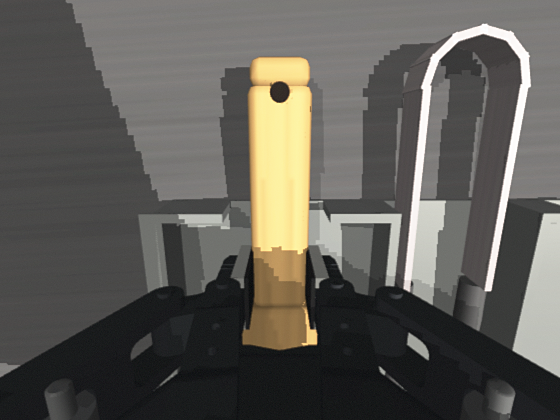

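The handle runs down the middle of the notch (edges near 230 and 325, handle 250–310). I'll lower the rest in small steps until it touches.

```bash
python3 -m pendant '0 0.002 0 0 0 0;0 0.002 0 0 0 0;0 0 0 0 0 0;0 0 0 0 0 0'; python3 -m pendant '0 0.0015 0 0 0 0;0 0 0 0 0 0;0 0 0 0 0 0'
```

```text
t: 10.12
eef_pos: [0.4776, -0.2626, 0.0213]
ee_rot: [-1.571, 0.0, 1.511]
force: [0.5, -0.0, -0.8]
width: 0.0236
t: 10.5
eef_pos: [0.4777, -0.2627, 0.0207]
ee_rot: [-1.571, 0.0, 1.512]
force: [-1.7, 1.5, 6.5]
width: 0.0239
```

Contact at the expected height (6.5 N upward). I'll release and lift.

```bash
python3 -m pendant '0 0 0 0 0 0;0 0 0 0 0 0;0 0 0 0 0 0;0 0 0 0 0 0' -0.1 40; python3 -m pendant '0 -0.005 0 0 0 0;0 -0.015 0 0 0 0;0 -0.03 0 0 0 0;0 -0.05 0 0 0 0;0 -0.05 0 0 0 0;0 0 0 0 0 0;0 0 0 0 0 0'
python3 - <<'E'
from h import *
im,P,s=snap("wrist","w6"); np.savez("w6.npz",**P); print(s["eef_pos"],s["force"],s["width"])
im,P,s=snap("scene","c6"); cv2.imwrite("pics/c6c.png",cv2.resize(im[180:320,120:280],None,fx=4,fy=4,interpolation=cv2.INTER_CUBIC))
E
```

```text
t: 11.0
eef_pos: [0.4776, -0.2626, 0.0197]
ee_rot: [-1.571, -0.0, 1.511]
force: [-0.8, -0.0, -1.2]
width: 0.0383
t: 11.88
eef_pos: [0.4775, -0.2624, 0.1704]
ee_rot: [-1.572, -0.0, 1.511]
force: [-1.0, 0.1, -0.3]
width: 0.0387
[ 0.47749215 -0.26240904  0.17041306] [-1.04950492  0.06936884 -0.25207051] 0.03870891725198679
```

View pics/w6.png

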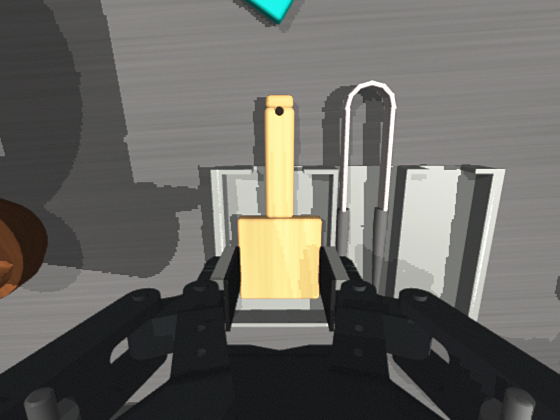

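View pics/c6c.png

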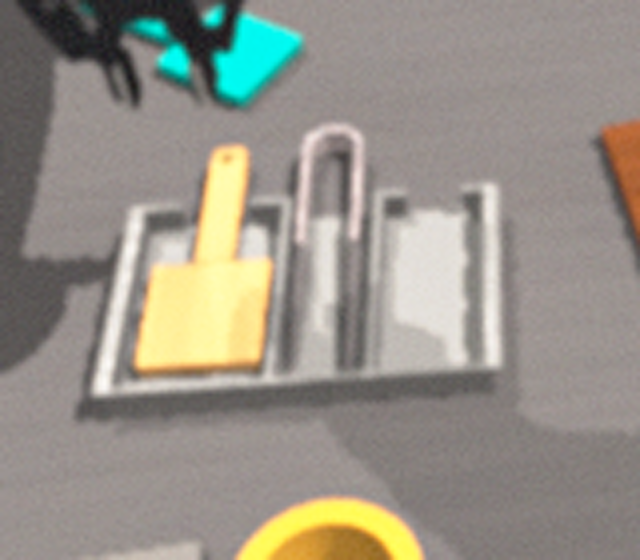

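```bash
python3 - <<'E'
from h import *
P=dict(np.load("w6.npz"))
b=np.array([.527,-.266]);a=-.059;u=np.array([np.cos(a),np.sin(a)]);v=np.array([-u[1],u[0]])
for n,p in dict(b1=(238,218),b2=(320,218),b3=(319,298),b4=(239,298),hend=(280,95.5)).items():
    d=ray(P,p,.020)[0,:2]-b; print(n,(d@u).round(4),(d@v).round(4))
print(ctrl.get_state()["joints"].round(2))
E
python3 -m pendant '0 0 0 0 -10.5 0;0 0 0 0 -10.5 0;0 0 0 0 -10.5 0;0 0 0 0 -10.5 0;0 0 0 0 -10.5 0;0 0 0 0 -10.5 0;0 0 0 0 -10.5 0;0 0 0 0 -10.5 0;0 0 0 0 -10.5 0;0 0 0 0 -10.5 0' 0.0
python3 -m pendant '0 0 0 0 -9.9 0;-0.0333 0 -0.0464 0 0 0;-0.0333 0 -0.0464 0 0 0;-0.0333 0 -0.0464 0 0 0;-0.0333 0 -0.0464 0 0 0;-0.0333 0 -0.0464 0 0 0;-0.0333 0 -0.0464 0 0 0;-0.0333 0 -0.0464 0 0 0;-0.0333 0 -0.0464 0 0 0;-0.0333 0 -0.0464 0 0 0'
python3 -m pendant '0 0 0 0 0 0;0 0 0 0 0 0'
python3 - <<'E'
from h import *
im,P,s=snap("wrist","w7"); np.savez("w7.npz",**P); print(s["eef_pos"],s["ee_rot"],s["width"],s["joints"].round(2))
E
```

```text
b1 -0.0321 -0.0373
b2 -0.032 0.0392
b3 0.0518 0.0409
b4 0.0517 -0.0394
hend -0.1398 0.0021
[-0.22  0.28 -0.05 -0.   -1.24 -1.41]
t: 13.22
eef_pos: [0.477, -0.2624, 0.1686]
ee_rot: [-1.572, -0.002, -2.933]
force: [-0.3, 0.2, 0.0]
width: 0.0428
t: 14.48
eef_pos: [0.6032, 0.2374, 0.1686]
ee_rot: [-1.57, -0.002, -2.766]
force: [0.5, -0.9, 0.3]
width: 0.0425
t: 14.72
eef_pos: [0.6029, 0.2355, 0.1685]
ee_rot: [-1.57, -0.003, -2.766]
force: [0.1, -0.8, 0.1]
width: 0.0426
[0.60289964 0.23548724 0.16852798] [-1.57007797e+00 -2.50821509e-03 -2.76597318e+00] 0.0425971999993373 [ 0.61  0.48  0.24  0.   -1.34 -0.24]
```

View pics/w7.png

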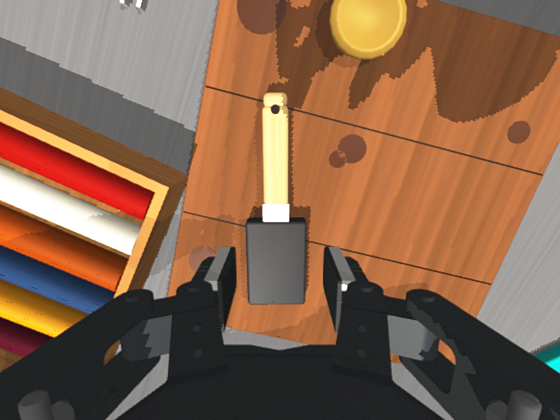

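The wooden paddle's blade centre is at about (+10, +1) mm in the wide bay. The graphite paddle is now lined up in the wrist view, with its hole at (275,109) and its blade at 247–307 × 218–303. I'll measure its offset from the tool.

Run:
```python
from h import *
im=cv2.imread("pics/w7.png"); P=dict(np.load("w7.npz")); s=ctrl.get_state()
cv2.imwrite("pics/w7c.png",cv2.resize(im[80:320,220:340],None,fx=2.5,fy=2.5,interpolation=cv2.INTER_CUBIC))
hsv=cv2.cvtColor(im,cv2.COLOR_BGR2HSV)
m=((hsv[...,2]>170)&(hsv[...,1]<130)).astype(np.uint8); m[:,:240]=0;m[:,320:]=0;m[225:]=0;m[:85]=0
n,l,st,c=cv2.connectedComponentsWithStats(m); i=1+np.argmax(st[1:,4]); print(st[i])
for r in range(115,215,15):
    x=np.where(l[r]==i)[0]; print(r,x.min(),x.max(),end=' | ')
y=s["ee_rot"][2]; X=np.array([np.cos(y),np.sin(y)]);Z=np.array([-np.sin(y),np.cos(y)])
rows=list(range(115,215,10))
C=[]
for r in rows:
    x=np.where(l[r]==i)[0]; d=ray(P,[(x.min()-.5,r),(x.max()+.5,r)],.030)[:,:2]-s["eef_pos"][:2]
    C.append([*(d.mean(0)@np.c_[X,Z]),np.linalg.norm(d[1]-d[0])])
C=np.array(C); print(C.round(4)); k=np.polyfit(C[:,1],C[:,0],1); print("slope deg",np.degrees(np.arctan(k[0])),"x at z=0",k[1])
for n,p in dict(hend=(275.5,94),junc=(277,219),bend=(277,303),bl1=(247,225),bl2=(306,225),bl3=(250,300),bl4=(305,300)).items():
    d=ray(P,p,.030)[0,:2]-s["eef_pos"][:2]; print(n,(d@X).round(4),(d@Z).round(4))
```

```text
[ 262   93   28  129 3072]
115 263 286 | 130 263 287 | 145 263 287 | 160 264 287 | 175 264 287 | 190 264 287 | 205 262 289 | [[-0.0041  0.0733  0.0197]
 [-0.0037  0.0654  0.0207]
 [-0.0037  0.0574  0.0208]
 [-0.0038  0.0492  0.021 ]
 [-0.0038  0.0409  0.0212]
 [-0.0034  0.0324  0.0205]
 [-0.0035  0.0239  0.0207]
 [-0.0035  0.0151  0.0208]
 [-0.0035  0.0063  0.021 ]
 [-0.0036 -0.0028  0.0247]]
slope deg -0.3479352325554761 x at z=0 -0.003433593576073995
hend -0.0032 0.0895
junc -0.0023 -0.0157
bend -0.0025 -0.1002
bl1 -0.0292 -0.0213
bl2 0.0238 -0.0213
bl3 -0.0284 -0.0969
bl4 0.0244 -0.097
```

View pics/w7c.png

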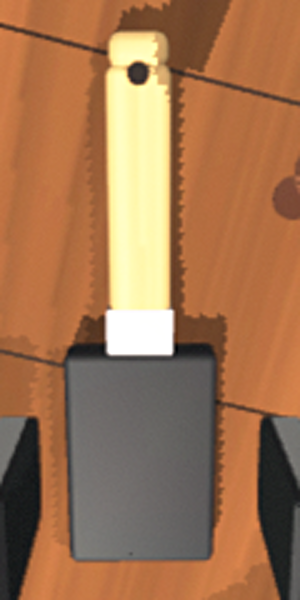

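```bash
python3 -m pendant '-0.003 0.04 0.008 0 0 0;0 0.04 0 0 0 0;0 0.03 0 0 0 0;0 0.015 0 0 0 0;0 0.008 0 0 0 0;0 0 0 0 0 0;0 0 0 0 0 0'
python3 - <<'E'
from h import *
im,P,s=snap("wrist","w8"); np.savez("w8.npz",**P); print(s["eef_pos"],s["force"])
E
```

```text
t: 15.65
eef_pos: [0.6099, 0.2298, 0.0381]
ee_rot: [-1.571, 0.002, -2.766]
force: [0.8, 1.1, 0.5]
width: 0.0425
[0.6098765  0.22978319 0.03814925] [0.78792624 1.0520819  0.53620484]
```

View pics/w8.png

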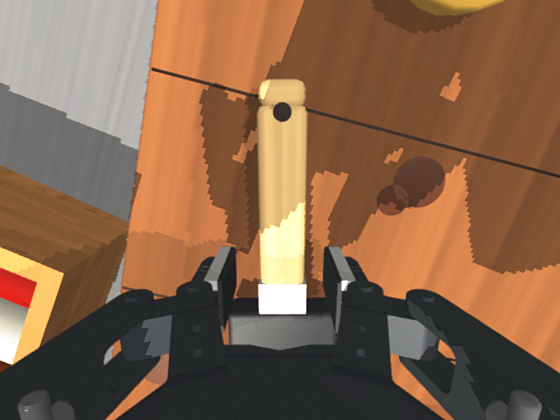

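```bash
python3 -m pendant '0.0005 0.005 0 0 0 0;0 0.003 0 0 0 0;0 0 0 0 0 0;0 0 0 0 0 0'
python3 -m pendant '0 0 0 0 0 0;0 0 0 0 0 0;0 0 0 0 0 0;0 0 0 0 0 0;0 0 0 0 0 0;0 0 0 0 0 0' -1 110
python3 - <<'E'
from h import *
im,P,s=snap("wrist","w9a"); print(s["eef_pos"],s["force"])
E
python3 -m pendant '0 -0.006 0 0 0 0;0 -0.02 0 0 0 0;0 -0.04 0 0 0 0;0 -0.04 0 0 0 0;0 0 0 0 0 0;0 0 0 0 0 0'
python3 - <<'E'
from h import *
im,P,s=snap("wrist","w9"); np.savez("w9.npz",**P); print(s["eef_pos"],s["force"])
a=cv2.imread("pics/w9a.png"); cv2.imwrite("pics/w9x.png",np.hstack([a[60:360,200:360],im[60:360,200:360]]))
im,P,s=snap("side","s9"); c=P["R"]@s["eef_pos"]+P["t"]; u,v=(P["K"]@c)[:2]/c[2]
u,v=int(u),int(v); cv2.imwrite("pics/s9c.png",cv2.resize(im[v-50:v+50,u-60:u+60],None,fx=5,fy=5,interpolation=cv2.INTER_CUBIC))
E
```

```text
t: 16.2
eef_pos: [0.6087, 0.2293, 0.0288]
ee_rot: [-1.571, 0.0, -2.766]
force: [-0.7, 0.6, 0.1]
width: 0.0424
t: 16.95
eef_pos: [0.6089, 0.2294, 0.0294]
ee_rot: [-1.571, 0.001, -2.766]
force: [-0.8, -0.1, 6.2]
width: 0.0188
[0.60894275 0.22938901 0.0293539 ] [-0.83423876 -0.08835427  6.15455915]
t: 17.75
eef_pos: [0.6079, 0.2291, 0.1337]
ee_rot: [-1.571, -0.002, -2.767]
force: [-0.5, 0.9, -1.7]
width: 0.0189
[0.60792101 0.22910638 0.13367852] [-0.45137662  0.88515842 -1.69983766]
```

View pics/w9x.png

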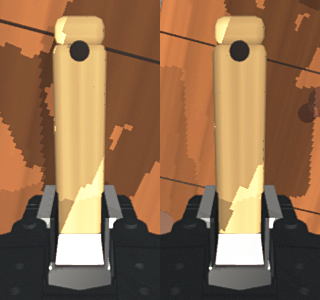

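View pics/s9c.png

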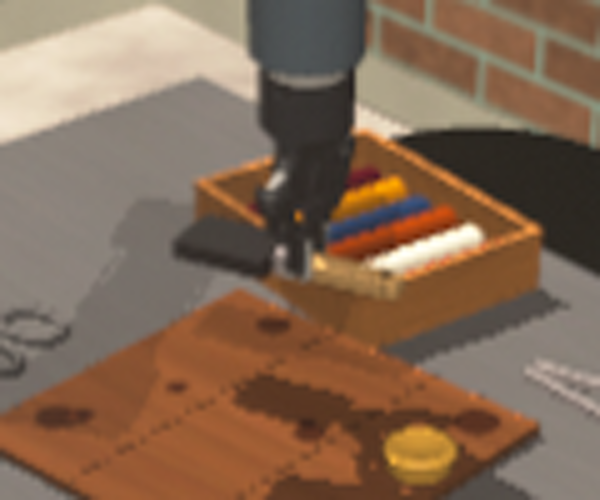

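It is held firmly, level and with no slip: the hole stays at the same pixel before and after the lift. Carrying it to the narrow bay.

```bash
python3 -m pendant '0.034 0 0.0387 0 0 0;0.034 0 0.0387 0 0 0;0.034 0 0.0387 0 0 0;0.034 0 0.0387 0 0 0;0.034 0 0.0387 0 0 0;0.034 0 0.0387 0 0 0;0.034 0 0.0387 0 0 0;0 0 0 0 0 0'
python3 -m pendant '0 0 0 0 10.5 0;0 0 0 0 10.5 0;0 0 0 0 10.5 0;0 0 0 0 10.5 0;0 0 0 0 10.5 0;0 0 0 0 10.5 0;0 0 0 0 10.5 0;0 0 0 0 10.5 0;0 0 0 0 10.5 0;0 0 0 0 10.5 0'
python3 -m pendant '0 0 0 0 9.9 0;0 0 0 0 0 0;0 0 0 0 0 0'
python3 - <<'E'
from h import *
im,P,s=snap("wrist","w10"); np.savez("w10.npz",**P); print(s["eef_pos"],s["ee_rot"])
b=np.array([.5355,-.1135]);a=-.059;u=np.array([np.cos(a),np.sin(a)]);v=np.array([-u[1],u[0]])
d=s["eef_pos"][:2]-b; print("tcp",d@u,d@v)
cv2.imwrite("pics/w10c.png",cv2.resize(im[140:280,190:390],None,fx=4,fy=4,interpolation=cv2.INTER_CUBIC))
E
```

```text
t: 18.85
eef_pos: [0.4844, -0.1125, 0.1338]
ee_rot: [-1.572, -0.003, -2.77]
force: [0.2, 0.5, -0.6]
width: 0.0189
t: 20.1
eef_pos: [0.4862, -0.1094, 0.1338]
ee_rot: [-1.569, -0.0, 1.679]
force: [0.9, 0.0, -1.5]
width: 0.0192
t: 20.48
eef_pos: [0.4864, -0.1097, 0.1343]
ee_rot: [-1.57, 0.0, 1.515]
force: [-0.2, 0.3, -1.4]
width: 0.019
[ 0.48635331 -0.10969021  0.1343087 ] [-1.56980700e+00  3.65080128e-05  1.51516494e+00]
tcp -0.04928582342228239 0.0009051867202549064
```

View pics/w10.png

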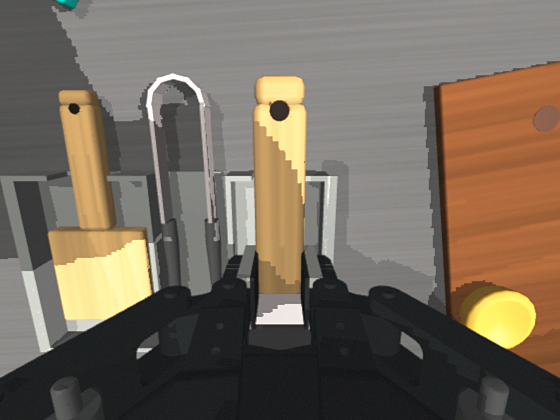

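View pics/w10c.png

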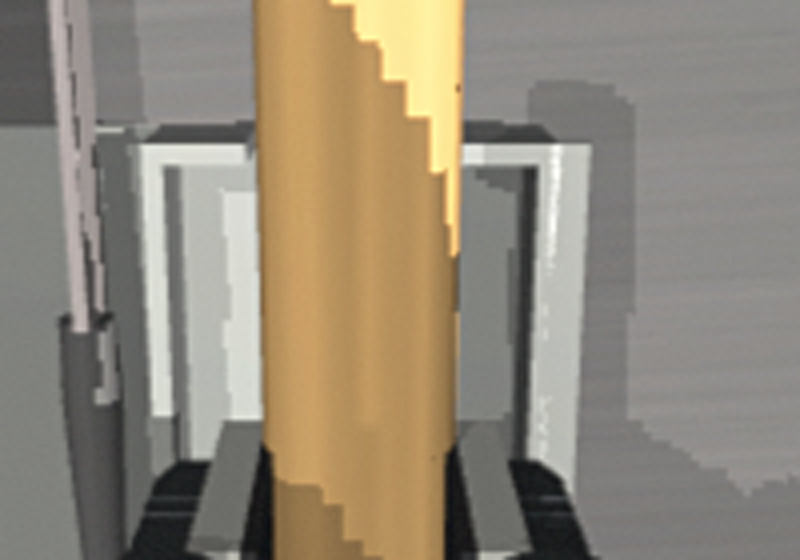

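Run:
```python
from h import *
P=dict(np.load("w10.npz")); g=lambda p:np.array(p)/4+[190,140]
b=np.array([.5355,-.1135]);a=-.059;u=np.array([np.cos(a),np.sin(a)]);v=np.array([-u[1],u[0]])
for n,p in dict(d2out=(141,148),d2in=(163,166),notchL=(252,155),rin=(539,166),rout=(590,146),rin2=(528,400),d2in2=(175,400)).items():
    d=ray(P,g(p),.028)[0,:2]-b; print(n,(d@u).round(4),(d@v).round(4))
```

```text
d2out -0.0775 -0.0395
d2in -0.074 -0.0355
notchL -0.0762 -0.0185
rin -0.0742 0.0361
rout -0.078 0.0456
rin2 -0.0268 0.0358
d2in2 -0.0267 -0.0349
```

Inner walls measure −35.5 and +36.1 mm, so the bay is centred. Lowering.

```bash
python3 -m pendant '-0.0008 0.03 0 0 0 0;0 0.03 0 0 0 0;0 0.025 0 0 0 0;0 0.013 0 0 0 0;0 0.008 0 0 0 0;0 0.002 0 0 0 0;0 0 0 0 0 0;0 0 0 0 0 0'
python3 - <<'E'
from h import *
im,P,s=snap("wrist","w11"); print(s["eef_pos"],s["force"])
E
```

```text
t: 21.52
eef_pos: [0.487, -0.1108, 0.0275]
ee_rot: [-1.572, -0.0, 1.512]
force: [0.0, -0.3, -1.5]
width: 0.0192
[ 0.48696058 -0.11079879  0.02745019] [ 0.02364466 -0.29568555 -1.52917715]
```

View pics/w11.png

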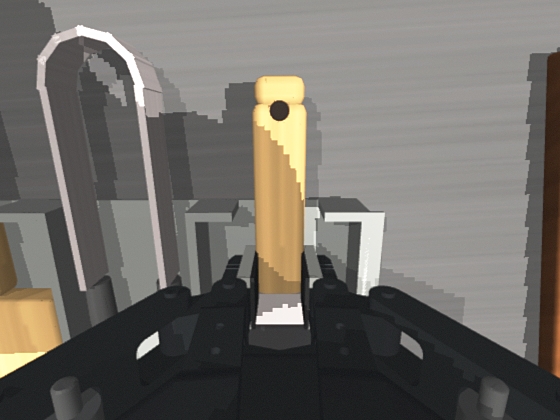

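The handle is centred in the notch (edges 238 and 320, handle 255–305). Final slow lowering.

```bash
python3 -m pendant '0 0.002 0 0 0 0;0 0.002 0 0 0 0;0 0.001 0 0 0 0;0 0 0 0 0 0;0 0 0 0 0 0'; python3 -m pendant '0 0.001 0 0 0 0;0 0 0 0 0 0;0 0 0 0 0 0'
```

```text
t: 22.2
eef_pos: [0.4864, -0.1108, 0.0218]
ee_rot: [-1.571, 0.0, 1.511]
force: [-0.3, -0.4, -1.7]
width: 0.0192
t: 22.58
eef_pos: [0.4866, -0.1108, 0.0213]
ee_rot: [-1.571, 0.0, 1.512]
force: [-3.0, 1.1, 5.8]
width: 0.0191
```

Contact (5.8 N) at the expected height. I'll release with a modest opening, lift and check.

```bash
python3 -m pendant '0 0 0 0 0 0;0 0 0 0 0 0;0 0 0 0 0 0;0 0 0 0 0 0' -0.2 40; python3 -m pendant '0 -0.005 0 0 0 0;0 -0.015 0 0 0 0;0 -0.03 0 0 0 0;0 -0.05 0 0 0 0;0 -0.05 0 0 0 0;0 -0.03 0 0 0 0;0 0 0 0 0 0;0 0 0 0 0 0'
python3 - <<'E'
from h import *
im,P,s=snap("wrist","w12"); np.savez("w12.npz",**P); print(s["eef_pos"],s["force"],s["width"])
snap("scene","c12"); snap("side","s12")
E
```

```text
t: 23.08
eef_pos: [0.4865, -0.1108, 0.0207]
ee_rot: [-1.571, 0.0, 1.511]
force: [0.6, -0.0, 0.1]
width: 0.0341
t: 24.08
eef_pos: [0.486, -0.1107, 0.2003]
ee_rot: [-1.57, -0.0, 1.511]
force: [0.1, -0.2, -0.9]
width: 0.0341
[ 0.48597536 -0.11066901  0.20033012] [ 0.08735132 -0.18644898 -0.9389226 ] 0.03405650422324363
```

View pics/w12.png

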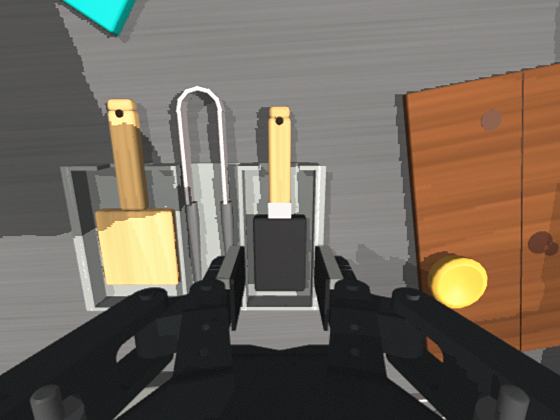

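View pics/c12.png

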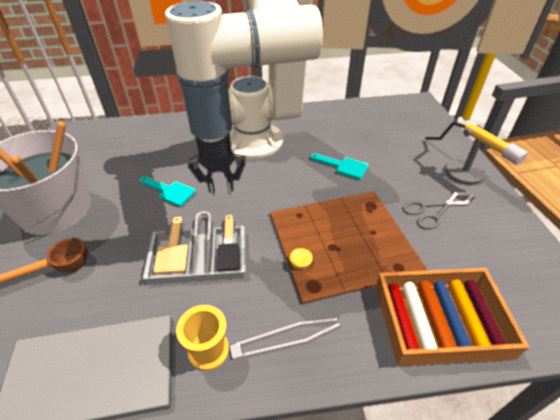

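View pics/s12.png

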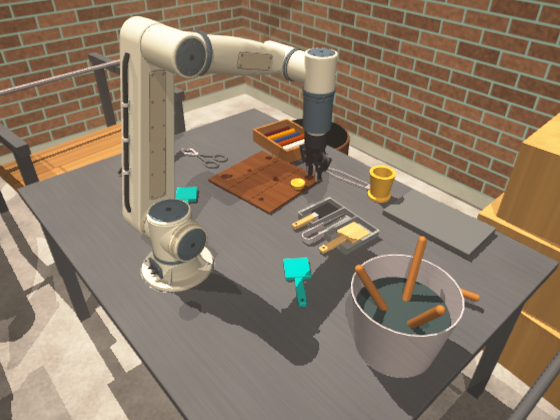

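Both paddles are in their bays with the handles out. The wax (301,258), shears and block have not moved. One last numeric check.

Run:
```python
from h import *
P=dict(np.load("w12.npz"));a=-.059;u=np.array([np.cos(a),np.sin(a)]);v=np.array([-u[1],u[0]])
for n,b,z,pts in (("narrow",(.5355,-.1135),.022,[(254,216),(306,216),(305,291),(255,291),(280,108)]),("wide",(.527,-.266),.020,[(96,212),(176,209),(180,283),(105,287),(122,101)])):
    W=ray(P,pts,z)[:,:2]-b; X=np.c_[W@u,W@v]; B=X[:4].mean(0); print(n,"blade",B.round(4),"handle end",X[4].round(4),"mid~",((B*97.5*1+0)/97.5+(X[4]-B)*55/152.5).round(4))
a0=cv2.imread("pics/scene0.png").astype(int); b0=cv2.imread("pics/c12.png").astype(int)
d=np.abs(a0-b0).max(2)
for n,(x,y,w,h) in dict(wax=(285,245,32,28),shears=(400,188,80,45),block=(0,235,95,50),bow=(190,208,26,30)).items(): print(n,(d[y:y+h,x:x+w]>40).mean().round(3))
print(ctrl.get_state()["t"])
```

```text
narrow blade [0.0167 0.0012] handle end [-0.1315  0.0014] mid~ [-0.0368  0.0013]
wide blade [0.0101 0.0044] handle end [-0.1387  0.0059] mid~ [-0.0436  0.0049]
wax 0.003
shears 0.0
block 0.103
bow 0.191
24.225
```

Run:
```python
from h import *
a=cv2.imread("pics/scene0.png");b=cv2.imread("pics/c12.png")
cv2.imwrite("pics/cmp.png",cv2.resize(np.hstack([a[200:300,0:260],b[200:300,0:260]]),None,fx=1.5,fy=1.5))
```

```text
(no output)
```

View pics/cmp.png

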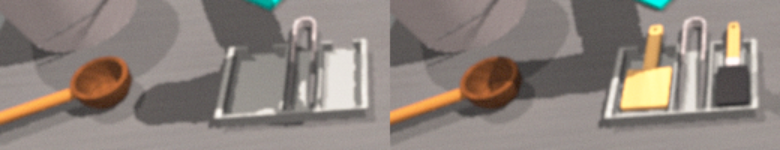

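The before and after crops show the block and jacks unmoved; only the arm's shadow has shifted. Handing in.

```bash
python3 -c "
from station import ctrl
print(ctrl.job_done())"
```

```text
the job is handed in; nothing more can be done
None
```

Both paddles are back in the tray: the wooden one in the wide compartment and the graphite one in the narrow one. I gripped each by the handle, lowered it to light contact with the tray floor (about 6 N) and released it. The job was handed in at about 24 s of the 64 s allowed.

**Final positions:** these are blade centres measured in the last wrist view, relative to each compartment's centre.

| Paddle | Lengthwise (limit ±37 mm) | Sideways (limit ±18 mm) |
|---|---|---|
| Wooden | +10 mm | about +4 mm |
| Graphite | +17 mm | about +1 mm |

- **Flatness:** both looked flat, blade inside and handle out through the notch. I judged this from the pictures and the contact height, not by measuring the tilt.
- **One disagreement:** the wooden paddle's sideways offset read about +1 mm in an earlier wrist view and +4 mm in the last, oblique one. Both are well inside the limit.
- **Other objects:** the wax and shears showed almost no change between the before and after scene images. The pixel check flagged changes around the wooden block and the jacks' bow, but an enlarged crop showed only the arm's shadow had moved. The turquoise look-alikes were not touched.

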